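# Move the charged battery pack from its charger into the cordless chopper

### The arm

A 6-joint arm with a two-finger parallel gripper is mounted at the origin on a cart in front of the work surface, level with it; the furniture and walls round the work are solid. World frame = base frame: x ahead of the robot, y to its left, z up, the work surface at z = 0. Lengths are in m, angles in rad, forces in N, time in s.
With the tool pointing down it reaches from about 0.375 to 0.925 m from the base axis. Payload 5.7 kg.
Tool frame: the origin (TCP) lies between the finger pads; the fingertips stand 8 mm ahead of it and the grasp point (between the pads) lies 11 mm behind it; z points along the fingers, y is the direction in which the jaws open and shut (so a half turn about z gives the same grasp; the last joint's range is limited). The gripper opens to 85 mm and grips with 20 to 120 N. Pads are 22 mm wide; open, the fingers measure 114 mm over their backs; the gripper's body (76 mm by 85 mm) begins 54 mm behind the grasp point. The pads swing forward as they close: fully open they stand 13 mm farther back than shut.
Start: joints at [1.196, 0.359, 1.51, -0, 1.272, -0.115], TCP at [0.154, 0.58, 0.239] pointing down, gripper open.
Joint ranges: [-2.97, 2.97], [-1.01, 2.36], [0.21, 2.38], [-0.96, 4.11], [0.2, 2.71], [-2.98, 2.98]. Speed limits (rad/s): [2.39, 2.39, 3.14, 3.14, 3.14, 3.14].

### API

Orientations are given as a unit quaternion [w, x, y, z].
In Python, from rig import robot gives the robot as it stands.
- The arm moves only by the tool step_arm, never from a script. Its argument "moves" is a list of rows, each a list of 7 numbers: the turn, a rotation vector about the world's x, y, z in degrees, then the shift along the world's x, y, z in cm, then the opening in per cent of the stroke, from 0 (shut) to 100 (fully open). In form: [[rx, ry, rz, dx, dy, dz, grip], ...]. A call has 1 to 5 rows; each row is the pose to reach, as a shift and turn from the pose commanded when the call began; what a row does not reach only later rows make up. A row lasts 1/8 s, in which the tool goes at most 62.5 mm and 10.7 degrees, less where a joint would pass 70% of its speed; a pose out of reach is approached as far as the arm can. A call with a gripper value outside its range is refused whole. The fingers move at their own pace and stop on an object; "grip_force" is the grip in N (left out, the last holds). Time passes only in rows, so rows that repeat a pose let the fingers close. It gives the time, the measured TCP pose, the force and the opening at its end, in the units of the state.
- robot.state(): the state, without advancing time (a new reading comes with each control period).
- robot.snapshot(name): name is "scene" or "side" or "wrist"; returns a dict with "frame" (480x640x3 uint8, red, green, blue), "z_map" (480x640 float32, m along the optical axis (not along the pixel's ray), 0 where there is no reading), "camera_matrix" (3x3 intrinsics, pixels), "world_from_camera" (4x4, takes a point from camera to world coordinates). Camera axes: x right, y down, z forward; pixel columns grow to the right and rows downward; lengths in m; the calibration is good to about 2 mm. A picture is of the moment at which its call begins.
- robot.hand_in(): hands the job in, once; it reports no verdict.
The state is a dict: "time_s": time; "joint_pos": joint angles; "qd": joint speeds; "joint_torque": joint torques, N m; "tcp_pos": TCP position; "eef_rot": TCP orientation; "ft_force": force on the tool from outside, world axes, zero at the start; "torque": the same for the moment, N m; "gripper_width": finger opening in m.
Only numpy, scipy, OpenCV 4.12 (cv2) and the standard library are available. Lean on these libraries where they do the work, as an engineer would, in place of code of your own. Each camera call takes 0.05 s, during which the arm holds its last target.

### The job

The battery pack on the charger is charged: press the charger's orange catch so that the pack pops loose, slide it back off its rails and bring it to the cordless chopper. Slide it into the chopper's battery bay, fully home until its catch clicks, and let go. Work gently, by feel: neither the catch nor the bay may be rammed, and leave the salt shaker, the spice jar and the egg timer standing where they are.

Things in the scene. Friction and masses are not known exactly. Their poses are not given: they have to be found in the camera images.
- pack_center (a point): Centre (half-way up) of the loose battery pack, 72 long (x) x 48 wide (y) x 48 high, 0.26 to 0.46 kg. Upper 35 mm: grey block 72 x 48, to be gripped across its 48 mm width. Below: black neck 60 x 28 x 8 high, then a foot 60 x 40 x 5 thick that runs in the rails. Underside 24 mm below this point. x points to the end that goes in first (turned end for end the catch cannot hold it).
- charger: White charger, 160 x 74 mm, fixed. Origin on the worktop below the centre of a pack that stands at the inner stop. x runs along the rails, the way a pack goes in; the mouth faces -x, roughly to the robot. Rail floor 20 mm, rail tops 31 mm up; a 64 mm high tower behind the pack holds a sprung ejector that pushes the pack out with 3.5 to 7 N.
- charger_mouth (a point): Floor of the charger's rails at their mouth, 60 mm before the charger's origin, 20 mm up: where the pack's centre is as its foot just leaves the lips of the rails (which hold it down, with 1.5 mm clearance each side and 2 mm in height). Slide it some 8 mm farther out, then lift.
- charger_release (a point): Centre of the top of the charger's orange thumb plate, 34 (x) x 40 mm (y), level, 70 mm before the charger's origin and 19 mm above the worktop. In front and at its sides nothing is higher than 6 mm; the rail floor (20 mm high) begins 9 mm behind it. Pressed straight down it sinks the catch.
- charger_catch (a joint): Travel of that plate, m: 0 up and locked, 0.006 down on its solid stop. Spring 1 to 3 N, up to 2 N more while a pack leans on it. From about 0.0045 it frees the pack, which the ejector pops 10 to 18 mm towards the mouth; the catch then stays sunk under the foot, and the pack slides out with 1 to 4 N.
- chopper: Cordless chopper, fixed on the wooden hob cover: white motor base, glass bowl and lid, 151 mm high, radius 62 mm about x = +166 mm; before it, on a clamped carriage, a battery bay like the charger's (rails, catch, ejector). Origin on the cover, below the centre of a pack at the inner stop if the bay stands at mid-travel; x along the rails, the way the pack goes in.
- chopper_home (a point): The pack's centre at the bay's inner stop with the bay at mid-travel, 44 mm above the chopper's origin (rail floor 24 mm lower). The bay carriage is clamped fast anywhere up to 18 mm farther in or out along x, and no pose shows it: home must be felt. The catch clicks 2.5 mm before the solid stop; the ejector then holds the pack against it.
- chopper_mouth (a point): The pack's centre as its foot just enters the bay's lips, foot on the rail floor, 60 mm before chopper_home; like it, true to 18 mm along x only. Flared mouth, then 1.5 mm clearance each side, 2 mm in height. 15 mm farther in the foot rides onto the catch (1 to 3 N to slide), over the last 14 mm the ejector adds 3.5 to 7 N; then the click, then the hard stop.
- chopper_catch (a joint): Travel of the chopper's catch, m: 0 up, 0.003 to 0.0045 pushed down by a pack on its way in; it springs back to 0 with the click when the pack is home, and holds it there.
- salt_shaker_center (a point): Centre of a salt shaker, 44 mm across, 90 mm high, a bystander.
- spice_2_center (a point): Centre of a red-capped spice jar, 45 mm across, 106 mm high, a bystander.
- egg_timer_center (a point): Centre of a red and white egg timer, 61 mm across, 52 mm high, a bystander.
Things that resemble listed ones, but are neither listed nor needed, are in the scene too. What is shaped like the part that bears pack_center but turquoise is not meant.

How it is judged:
By the outcome, as a careful person would: the job done as asked, in the order asked, and still so for the second after the job is handed in, with the robot touching nothing.
It also fails if it takes over 61 s, if anything falls off the work surface, if the arm or the gripper's body presses on something with over 40 N, if the wrist force passes 120 N, or if a joint passes its speed limit or range.

## Working session

There is one attempt and no reset: what is moved stays moved. The work goes in short steps, Python scripts to look and compute and a tool call to move; the robot and the scene stay as the last step left them, time stands still between calls to the robot, and variables do not carry over. Pictures are saved under pics/ and viewed, and the job is handed in when it is done.

Besides the shell and the picture viewer there is one more tool, called as a command line: name --pt "numbers of a row" for each row, then --argument value for the rest. step_arm: Moves the arm, as the interface text tells. Its arguments: {"type":"object","properties":{"moves":{"type":"array","items":{"type":"array","items":{"type":"number"}}},"grip_force":{"type":"number"}},"required":["moves"]}

```bash
ls; mkdir -p pics; cat > h.py <<'E'
import numpy as np, cv2
from rig import robot
def snap(n,f):
    s=robot.snapshot(n); cv2.imwrite('pics/'+f+'.png',s['frame'][:,:,::-1]); np.savez('pics/'+f+'.npz',**s); return s
def load(f): return dict(np.load('pics/'+f+'.npz'))
def pts(s):
    z=s['z_map'];K=s['camera_matrix'];T=s['world_from_camera']
    v,u=np.mgrid[0:480,0:640]
    p=np.stack([(u-K[0,2])/K[0,0]*z,(v-K[1,2])/K[1,1]*z,z],-1)
    w=p@T[:3,:3].T+T[:3,3]; w[z==0]=np.nan; return w
E
python3 - <<'E'
from h import *
for n in ['scene','side','wrist']:
    s=snap(n,n+'0'); print(n,s['world_from_camera'].round(3).tolist(),s['camera_matrix'].round(1).tolist())
print(robot.state())
E
```

```text
pics
scene [[0.823, -0.387, 0.416, 0.012], [-0.568, -0.565, 0.599, -0.748], [0.003, -0.729, -0.685, 1.016], [0.0, 0.0, 0.0, 1.0]] [[615.1, 0.0, 326.1], [0.0, 615.1, 244.4], [0.0, 0.0, 1.0]]
side [[1.0, -0.02, 0.024, 0.578], [-0.031, -0.74, 0.671, -0.621], [0.004, -0.672, -0.741, 0.841], [0.0, 0.0, 0.0, 1.0]] [[501.5, 0.0, 318.6], [0.0, 501.5, 234.4], [0.0, 0.0, 1.0]]
wrist [[0.257, 0.918, 0.302, 0.077], [0.966, -0.243, -0.082, 0.601], [-0.002, 0.313, -0.95, 0.372], [0.0, 0.0, 0.0, 1.0]] [[392.4, 0.0, 322.3], [0.0, 392.4, 234.9], [0.0, 0.0, 1.0]]
{'time_s': 0.15, 'joint_pos': array([ 1.19589594e+00,  3.59331130e-01,  1.51117982e+00,  1.31942029e-05,
        1.27251064e+00, -1.15088320e-01]), 'qd': array([-1.47280925e-04, -1.40872190e-03, -5.22659603e-03, -9.88531133e-04,
        4.12045711e-04,  4.33422180e-05]), 'joint_torque': array([-2.03374370e-04, -5.28029323e+01, -2.78930908e+01, -4.69719180e-04,
        8.08986108e-03, -3.45321143e-05]), 'tcp_pos': array([0.15394672, 0.5793842 , 0.23865323]), 'eef_rot': array([-1.79411488e-04,  1.29542862e-01,  9.91573566e-01, -6.91606034e-04]), 'ft_force': array([ 0.46931053, -0.16571003,  0.3569048 ]), 'torque': array([-0.01824187,  0.02330593, -0.0455911 ]), 'gripper_width': 0.08527824025307709}
```

View pics/scene0.png

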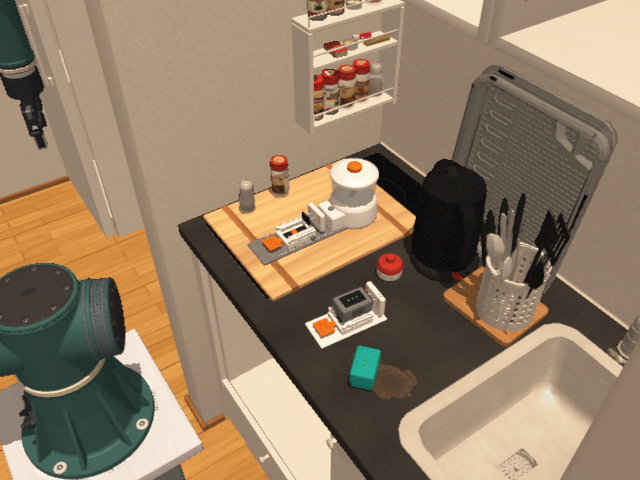

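View pics/side0.png

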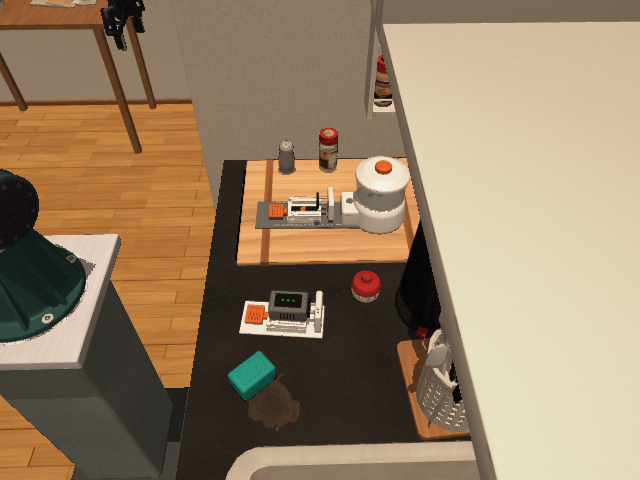

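View pics/wrist0.png

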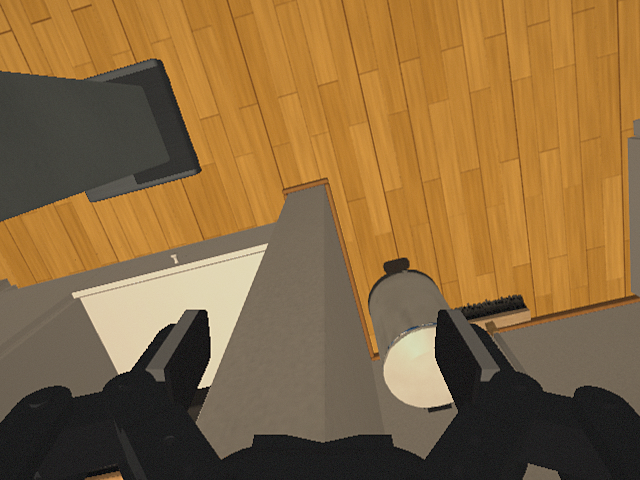

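Scene view: charger at (345,315) with the grey pack at (352,303) and orange plate at (324,327). Chopper bay is at (290,235) with its orange thumb plate at (272,243). Salt shaker is at (247,195), spice jar at (280,175), egg timer at (390,266). The turquoise block at (366,368) is the decoy. Now I'll measure.

```bash
python3 - <<'E'
from h import *
for n in ['scene0','side0']:
    s=load(n);w=pts(s);f=s['frame'];hsv=cv2.cvtColor(f,cv2.COLOR_RGB2HSV)
    def rep(name,m):
        nn,l,st,c=cv2.connectedComponentsWithStats(m.astype(np.uint8))
        for i in range(1,nn):
            if st[i,4]>60:
                p=w[l==i];p=p[~np.isnan(p[:,0])]
                if len(p)==0 or abs(p[:,0]).max()>1.5: continue
                print(n,name,c[i].round(0),st[i,4],np.median(p,0).round(4),'min',np.percentile(p,3,axis=0).round(3),'max',np.percentile(p,97,axis=0).round(3))
    H,S,V=hsv[...,0],hsv[...,1],hsv[...,2]
    rep('orange',(H<=12)&(H>=5)&(S>200)&(V>170))
    rep('red',((H<5)|(H>174))&(S>150)&(V>90))
    rep('turq',(H>80)&(H<95)&(S>150)&(V>80)&(w[...,0]>.3))
    # slices of height
    x,y,z=w[...,0],w[...,1],w[...,2]
    rep('packtop',(abs(z-.068)<.006)&(x>.3)&(x<.9)&(y<.25)&(V<120))
for n in ['scene0','side0']:
    im=cv2.imread(f'pics/{n}.png')
    b=(230,130,220,230) if n[1]=='c' else (200,110,230,300)
    c=im[b[1]:b[1]+b[3],b[0]:b[0]+b[2]];k=min(800/c.shape[1],600/c.shape[0])
    cv2.imwrite(f'pics/{n}c.png',cv2.resize(c,None,fx=k,fy=k,interpolation=cv2.INTER_CUBIC))
E
```

```text
scene0 orange [354. 166.] 67 [0.7338 0.1813 0.1624] min [0.725 0.168 0.159] max [0.751 0.195 0.167]
scene0 orange [272. 243.] 165 [0.5091 0.1886 0.0315] min [0.493 0.17  0.026] max [0.531 0.207 0.036]
scene0 orange [324. 327.] 213 [ 0.4728 -0.0786  0.0179] min [ 0.457 -0.097  0.013] max [ 0.493 -0.061  0.022]
scene0 red [332.  44.] 66 [0.8173 0.3919 0.3594] min [0.803 0.375 0.356] max [0.835 0.404 0.361]
scene0 red [341.  75.] 600 [0.8297 0.3637 0.2888] min [0.749 0.354 0.275] max [0.91  0.394 0.296]
scene0 red [279. 166.] 122 [0.6244 0.34   0.1109] min [0.612 0.333 0.1  ] max [0.648 0.361 0.12 ]
scene0 red [390. 264.] 457 [ 0.6873 -0.0266  0.0367] min [ 0.667 -0.048  0.023] max [0.719 0.004 0.051]
scene0 turq [364. 367.] 989 [ 0.4668 -0.221   0.046 ] min [ 0.439 -0.249  0.005] max [ 0.507 -0.184  0.05 ]
scene0 packtop [435. 249.] 181 [ 0.7753 -0.0753  0.0684] min [ 0.765 -0.108  0.063] max [ 0.805 -0.005  0.074]
scene0 packtop [352. 298.] 288 [ 0.5407 -0.0831  0.0674] min [ 0.516 -0.099  0.064] max [ 0.564 -0.069  0.071]
side0 orange [383. 166.] 131 [0.7404 0.1812 0.165 ] min [0.726
[... 169 characters left out ...]
0.4758 -0.0785  0.0198] min [ 0.459 -0.097  0.016] max [ 0.495 -0.06   0.023]
side0 red [381.  65.] 90 [0.7442 0.3645 0.2907] min [0.737 0.356 0.278] max [0.753 0.394 0.298]
side0 red [329. 137.] 156 [0.635  0.3432 0.1195] min [0.616 0.335 0.103] max [0.653 0.377 0.123]
side0 red [366. 284.] 623 [ 0.6929 -0.0286  0.0386] min [ 0.668 -0.048  0.025] max [0.719 0.002 0.053]
side0 turq [251. 372.] 1037 [ 0.4778 -0.2157  0.0486] min [ 0.446 -0.246  0.045] max [ 0.51  -0.184  0.051]
side0 packtop [412. 292.] 99 [ 0.7731 -0.0748  0.0684] min [ 0.765 -0.096  0.062] max [ 0.787 -0.031  0.073]
side0 packtop [288. 302.] 846 [ 0.5408 -0.0878  0.0684] min [ 0.507 -0.108  0.063] max [ 0.574 -0.063  0.071]
```

View pics/scene0c.png

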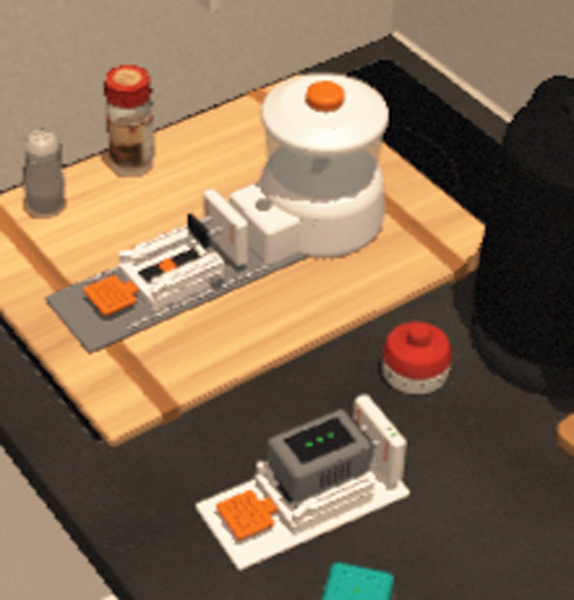

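View pics/side0c.png

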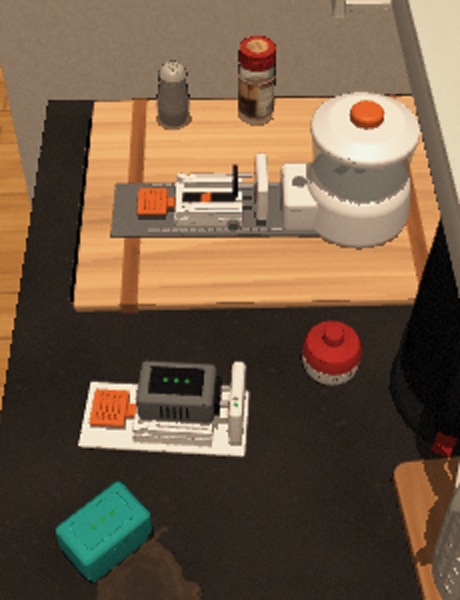

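```bash
cat > m.py <<'E'
from h import *
def rect(w,m,name):
    p=w[m][:,:2];p=p[~np.isnan(p[:,0])]
    # drop stray pts: connected comp of mask
    r=cv2.minAreaRect((p*1000).astype(np.float32)); print(name,len(p),np.round(r[0],1),np.round(r[1],1),round(r[2],2))
def comp(m,pick=None):
    n,l,st,c=cv2.connectedComponentsWithStats(m.astype(np.uint8),connectivity=4)
    return l==1+np.argmax(st[1:,4])
def ray(s,u,v,z):
    K=s['camera_matrix'];T=s['world_from_camera']
    d=T[:3,:3]@np.array([(u-K[0,2])/K[0,0],(v-K[1,2])/K[1,1],1.]);o=T[:3,3];return (o+d*(z-o[2])/d[2])[:2]
def rectplane(s,m,z,name):
    cs,_=cv2.findContours(m.astype(np.uint8),cv2.RETR_EXTERNAL,cv2.CHAIN_APPROX_NONE)
    c=max(cs,key=len)[:,0,:]
    q=np.array([ray(s,u,v,z) for u,v in c])*1000
    r=cv2.minAreaRect(q.astype(np.float32)); print(name,np.round(r[0],1),np.round(r[1],1),round(r[2],2))
E
python3 - <<'E'
from m import *
for n in ['scene0','side0']:
    s=load(n);w=pts(s);hsv=cv2.cvtColor(s['frame'],cv2.COLOR_RGB2HSV);H,S,V=[hsv[...,i].astype(int) for i in range(3)]
    x,y,z=w[...,0],w[...,1],w[...,2]
    rect(w,comp((abs(z-.068)<.004)&(x>.45)&(x<.6)&(y<0)&(y>-.15)),n+' pack top')
    o=(H<=14)&(H>=4)&(S>170)&(V>130)
    rectplane(s,comp(o&(x<.55)&(y<0)),.019,n+' chg plate')
    rectplane(s,comp(o&(x<.55)&(y>.1)),.033,n+' chop plate')
    rectplane(s,comp(o&(z>.14)&(x>.6)&(x<.8)&(y<.25)),.162,n+' knob')
    rect(w,comp((z>-.004)&(z<.012)&(V>150)&(S<60)&(x<.7)&(y<0)),n+' chg base')
    # wood board heights
    bd=(x>.4)&(x<.85)&(y>.05)&(y<.33)&(H>10)&(H<22)&(S>80)&(V>120); print('board z',np.nanmedian(z[bd]))
    # grey base strip
    rect(w,comp((z>.01)&(z<.028)&(V<130)&(S<60)&(x>.4)&(x<.72)&(y>.1)&(y<.28)),n+' grey strip')
    rect(w,comp((z>.115)&(V>150)&(S<60)&(x>.6)&(x<.9)&(y>.08)&(y<.28)),n+' lid')
    # tower of bay
    t=(z>.065)&(z<.11)&(V>120)&(S<60)&(x>.55)&(x<.66)&(y>.1)&(y<.26)
    p=w[t];print('tower',np.percentile(p,[2,50,98],axis=0).round(3).tolist())
    t=(z>.058)&(z<.08)&(V>120)&(S<60)&(x>.55)&(x<.66)&(y>-.15)&(y<0)
    p=w[t];print('chg tower',np.percentile(p,[2,50,98],axis=0).round(3).tolist())
    rect(w,comp((abs(z-.046)<.006)&(V>140)&(S<60)&(x>.5)&(x<.64)&(y>.1)&(y<.26)),'bay rails')
    g=(x>.5)&(x<.6)&(y>.28)&(z>.02)&(z<.14); print('salt',np.nanmedian(w[g],0).round(3),np.nanmax(z[g]))
    g=(x>.6)&(x<.7)&(y>.28)&(z>.02)&(z<.14); print('spice',np.nanmedian(w[g],0).round(3),np.nanmax(z[g]))
E
```

```text
scene0 pack top 529 [539.7 -86.1] [49.  70.8] 83.66
scene0 chg plate [475.8 -79.9] [39.4 41.6] 84.59
scene0 chop plate [476.9 296.3] [149.9  14.2] 90.0
scene0 knob [737. 182.] [40.  28.3] 53.92
scene0 chg base 3582 [ 47.2 -81.9] [204.9 163.4] 0.03
board z 0.012769278454865862
scene0 grey strip 46 [629.9 184. ] [12.9 48.6] 7.29
scene0 lid 972 [735.4 180.1] [105.7 111.3] 44.32
tower [[0.61, 0.156, 0.066], [0.63, 0.185, 0.075], [0.637, 0.213, 0.08]]
chg tower [[0.552, -0.118, 0.059], [0.592, -0.092, 0.064], [0.602, -0.062, 0.069]]
bay rails 122 [573.4 165.2] [74.5 21.8] 5.63
salt [0.531 0.415 0.08 ] 0.13998898987730768
spice [0.63  0.412 0.093] 0.13981625544576048
side0 pack top 806 [540.3 -84.5] [49.7 71.6] 83.44
side0 chg plate [477.5 -78.4] [38.9 42. ] 88.39
side0 chop plate [101.2 236.3] [ 68.3 264.8] 89.53
side0 knob [741.7 182.7] [34.7 40. ] 22.26
side0 chg base 3146 [ 74.1 -81.2] [162.2 154.8] 89.99
board z 0.014646240989073411
side0 grey strip 441 [521.6 188.4] [ 84.  112.2] 88.61
side0 lid 1268 [740.6 181.8] [107.7 111.7] 79.67
tower [[0.607, 0.157, 0.065], [0.632, 0.183, 0.078], [0.638, 0.212, 0.082]]
chg tower [[0.59, -0.118, 0.061], [0.597, -0.09, 0.064], [0.603, -0.062, 0.067]]
bay rails 139 [573.  165.5] [17.1 71.3] 89.51
salt [0.544 0.414 0.083] 0.13997842118025772
spice [0.642 0.413 0.094] 0.13984042186549583
```

```bash
python3 - <<'E'
from m import *
for n in ['scene0','side0']:
    s=load(n);w=pts(s)
    x,y,z=w[...,0],w[...,1],w[...,2]
    m=(z>.1)&(z<.6)&(y>.3)&(y<.6)&(x>.15)&(x<.9)
    for zl in np.arange(.1,.6,.1):
        q=w[m&(z>zl)&(z<zl+.1)]
        if len(q): print(n,zl.round(1),len(q),np.percentile(q,[1,50,99],axis=0).round(2).tolist())
    a=w[(z>.06)&(x>.25)&(x<.9)&(y<.4)&(y>-.3)]
    for zl in np.arange(.06,.9,.1):
        q=a[(a[:,2]>zl)&(a[:,2]<zl+.1)]
        if len(q): print(zl.round(2),len(q),np.percentile(q,[1,99],axis=0).round(2).tolist())
E
```

```text
scene0 0.1 7406 [[0.31, 0.34, 0.1], [0.54, 0.41, 0.15], [0.89, 0.51, 0.2]]
scene0 0.2 9756 [[0.31, 0.34, 0.2], [0.58, 0.41, 0.25], [0.89, 0.52, 0.3]]
scene0 0.3 11041 [[0.16, 0.34, 0.3], [0.54, 0.41, 0.35], [0.89, 0.56, 0.4]]
scene0 0.4 12259 [[0.15, 0.34, 0.4], [0.51, 0.42, 0.45], [0.88, 0.56, 0.5]]
scene0 0.5 3775 [[0.15, 0.41, 0.5], [0.36, 0.42, 0.52], [0.59, 0.56, 0.56]]
0.06 8721 [[0.51, -0.3, 0.06], [0.88, 0.36, 0.16]]
0.16 8052 [[0.72, -0.29, 0.16], [0.9, 0.39, 0.26]]
0.26 2911 [[0.72, -0.29, 0.26], [0.9, 0.4, 0.36]]
0.36 1957 [[0.72, 0.34, 0.36], [0.9, 0.4, 0.46]]
0.46 471 [[0.73, 0.34, 0.46], [0.89, 0.39, 0.49]]
0.56 1349 [[0.64, -0.3, 0.65], [0.64, -0.06, 0.66]]
0.66 6857 [[0.64, -0.3, 0.66], [0.88, -0.11, 0.71]]
side0 0.1 7116 [[0.32, 0.34, 0.1], [0.55, 0.41, 0.15], [0.79, 0.42, 0.2]]
side0 0.2 8377 [[0.31, 0.34, 0.2], [0.54, 0.41, 0.25], [0.76, 0.42, 0.3]]
side0 0.3 9815 [[0.15, 0.34, 0.3], [0.51, 0.42, 0.35], [0.72, 0.58, 0.4]]
side0 0.4 851 [[0.32, 0.41, 0.4], [0.49, 0.42, 0.4], [0.71, 0.42, 0.41]]
0.06 7598 [[0.51, -0.3, 0.06], [0.8, 0.36, 0.16]]
0.16 2478 [[0.72, -0.27, 0.16], [0.79, 0.39, 0.26]]
0.26 631 [[0.72, 0.34, 0.26], [0.76, 0.4, 0.36]]
0.36 99 [[0.72, 0.34, 0.36], [0.73, 0.4, 0.39]]
0.56 374 [[0.64, -0.3, 0.65], [0.64, -0.17, 0.66]]
0.66 15541 [[0.64, -0.3, 0.66], [0.83, -0.24, 0.68]]
```

step_arm --pt "0 0 0 -1.5 -6 0 0" --pt "0 0 0 -3 -12 0 0" --pt "0 0 0 -5 -18 0 0" --pt "0 0 3 0 -21 0 0" --pt "0 0 5 5 -24.5 0 0"

```text
time_s: 0.78
tcp_pos: [0.2043, 0.334, 0.2395]
eef_rot: [0.0, 0.084, 0.996, 0.001]
ft_force: [1.6, 1.3, -0.2]
gripper_width: -0.0001
```

step_arm --pt "0 0 0 5 -4 0 0" --pt "0 0 1 9.5 -7 0 0" --pt "0 0 2 12 -12.5 0 0" --pt "0 0 3 14.5 -18 0 0" --pt "0 0 3.5 17 -24 0 0"

```text
time_s: 1.4
tcp_pos: [0.3738, 0.0954, 0.2394]
eef_rot: [0.0, 0.055, 0.998, 0.0]
ft_force: [0.8, 0.9, -0.0]
gripper_width: 0.0002
```

step_arm --pt "0 0 0 1 -6 0 0" --pt "0 0 0 2.5 -12 0 0" --pt "0 0 0 3 -17 0 0" --pt "0 0 0 3 -17 0 0"

```text
time_s: 1.9
tcp_pos: [0.4038, -0.0761, 0.2393]
eef_rot: [0.0, 0.058, 0.998, -0.001]
ft_force: [-0.2, 0.2, -0.1]
gripper_width: 0.0001
```

```bash
python3 - <<'E'
from m import *
s=snap('wrist','w1');w=pts(s);hsv=cv2.cvtColor(s['frame'],cv2.COLOR_RGB2HSV);H,S,V=[hsv[...,i].astype(int) for i in range(3)]
x,y,z=w[...,0],w[...,1],w[...,2]
rect(w,comp((abs(z-.068)<.004)&(x>.45)&(x<.6)&(y<0)&(y>-.15)),' pack top')
o=(H<=14)&(H>=4)&(S>170)&(V>130)&(x<.56)
c=comp(o&(y<0));rect(w,c,'plate');print(np.nanmedian(w[c],0))
rect(w,comp((z>.001)&(z<.010)&(V>120)&(S<60)&(x<.7)&(y<0)&(x>.35)),' chg base')
print(robot.state()['tcp_pos'],robot.state()['ft_force'])
E
```

```text
pack top 1 [ 592.5 -100.9] [0. 0.] 0.0
plate 78 [457.6 -76. ] [12.6 40.5] 12.79
[ 0.45672216 -0.07770095  0.01712431]
 chg base 4946 [ 530.3 -352. ] [205.5  88.3] 22.68
[ 0.40309264 -0.07416921  0.23909899] [-0.61980385  0.17637814  0.36019867]
```

View pics/w1.png

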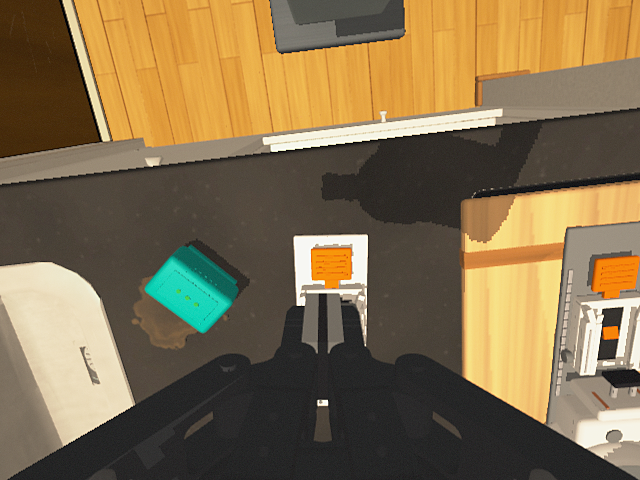

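Wrist view: charger plate at (332,264), pack behind the fingers, chopper plate at (615,273), turquoise decoy at (190,288). Next I refine plate position and yaw by casting rays.

```bash
python3 - <<'E'
from m import *
s=load('w1');w=pts(s);hsv=cv2.cvtColor(s['frame'],cv2.COLOR_RGB2HSV);H,S,V=[hsv[...,i].astype(int) for i in range(3)]
o=((H<=16)&(H>=4)&(S>200)&(V>150)).astype(np.uint8)
u=np.arange(640)[None,:]+0*H; v=np.arange(480)[:,None]+0*H
for nm,b,zz in [('chg',(300,370,235,281),.019),('chop',(585,640,245,296),.033)]:
    m=o*((u>b[0])&(u<b[1])&(v>b[2])&(v<b[3]))
    m=cv2.morphologyEx(m.astype(np.uint8),cv2.MORPH_OPEN,np.ones((3,3)))
    m=cv2.morphologyEx(m,cv2.MORPH_CLOSE,np.ones((5,5)))
    ys,xs=np.nonzero(m);print(nm,xs.min(),xs.max(),ys.min(),ys.max());rectplane(s,m,zz,nm)
for (a,zz) in [((294,235),.006),((368,235),.006)]: print(ray(s,*a,zz))
E
```

```text
chg 319 347 266 275
chg [481.6 -79.6] [3.  3.2] 83.49
chop 592 639 256 295
chop [509.9 190.8] [42.6 40.1] 89.33
[ 0.44242511 -0.10829201]
[ 0.45087846 -0.03586462]
```

step_arm --pt "0 0 0 3.5 0 -5 0" --pt "0 0 0 6.3 -0.1 -10.5 0" --pt "0 0 0 6.3 -0.2 -15.5 0" --pt "0 0 0 6.3 -0.2 -19.5 0" --pt "0 0 0 6.3 -0.2 -19.5 0"

```text
time_s: 2.58
tcp_pos: [0.4632, -0.0725, 0.042]
eef_rot: [-0.004, 0.055, 0.998, 0.001]
ft_force: [-0.5, 0.8, -0.4]
gripper_width: 0.0002
```

```bash
python3 - <<'E'
from m import *
snap('scene','s2');i=cv2.imread('pics/s2.png')[260:400,270:450]
snap('side','d2');j=cv2.imread('pics/d2.png')[230:370,210:370]
cv2.imwrite('pics/s2c.png',np.hstack([cv2.resize(i,(400,311)),cv2.resize(j,(356,311))]))
print(robot.state()['tcp_pos'],robot.state()['ft_force'])
E
```

```text
[ 0.46614385 -0.07383623  0.04487459] [ 0.14979264  0.02682036 -0.5607906 ]
```

View pics/s2c.png

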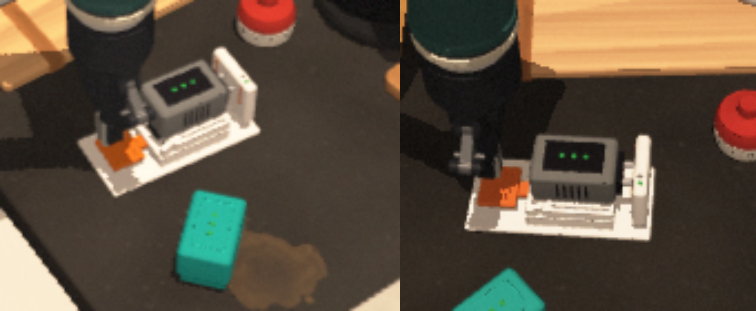

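The finger hangs just above the orange plate (left crop, 105,130) and the grey pack is still home. Descending gently.

step_arm --pt "0 0 0 0 -0.2 -0.8 0" --pt "0 0 0 0 -0.3 -1.4 0" --pt "0 0 0 0 -0.3 -1.6 0" --pt "0 0 0 0 -0.3 -1.8 0"

```text
time_s: 3.18
tcp_pos: [0.4663, -0.078, 0.0264]
eef_rot: [0.0, 0.056, 0.998, -0.0]
ft_force: [-0.3, 0.2, 1.7]
gripper_width: -0.0002
```

step_arm --pt "0 0 0 0 0 -0.1 0" --pt "0 0 0 0 0 -0.2 0" --pt "0 0 0 0 0 -0.3 0"

```text
time_s: 3.55
tcp_pos: [0.4663, -0.0779, 0.0233]
eef_rot: [0.0, 0.056, 0.998, -0.0]
ft_force: [-0.0, -0.5, 0.5]
gripper_width: 0.0001
```

step_arm --pt "0 0 0 0 0 -0.05 0" --pt "0 0 0 0 0 -0.1 0" --pt "0 0 0 0 0 -0.1 0"

```text
time_s: 3.92
tcp_pos: [0.4662, -0.0779, 0.0223]
eef_rot: [0.0, 0.056, 0.998, -0.0]
ft_force: [0.2, -1.1, 1.8]
gripper_width: -0.0001
```

step_arm --pt "0 0 0 0 0 -0.05 0" --pt "0 0 0 0 0 -0.1 0" --pt "0 0 0 0 0 -0.1 0"

```text
time_s: 4.3
tcp_pos: [0.4662, -0.0779, 0.0213]
eef_rot: [0.0, 0.056, 0.998, -0.0]
ft_force: [-0.1, 0.6, 2.4]
gripper_width: 0.0001
```

```bash
cat > two.py <<'E'
from m import *
import sys
k=sys.argv[1]
snap('scene','s'+k);i=cv2.imread(f'pics/s{k}.png')
snap('side','d'+k);j=cv2.imread(f'pics/d{k}.png')
b=sys.argv[2]
(i,j)=(i[260:400,270:450],j[230:370,210:370]) if b=='c' else (i[150:290,230:410],j[140:280,230:410])
cv2.imwrite(f'pics/v{k}.png',np.hstack([cv2.resize(i,(400,311)),cv2.resize(j,(400,350))[:311]]))
st=robot.state();print(st['time_s'],st['tcp_pos'].round(4),st['ft_force'].round(2),st['torque'].round(2),st['gripper_width'])
E
python3 two.py 3 c
```

```text
4.4 [ 0.4662 -0.0779  0.0213] [-0.27 -0.3   2.24] [0.04 0.03 0.07] 3.4057038264396544e-05
```

View pics/v3.png

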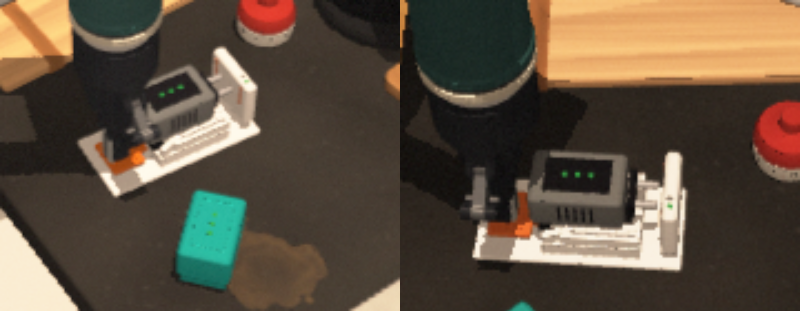

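Pack has popped: there is now a gap with the plungers showing between it and the tower (right crop, 645,195). Lift off and open.

step_arm --pt "0 0 0 0 0 3 0" --pt "0 0 0 0 0 8 0" --pt "0 0 0 2 0 12 60" --pt "0 0 0 6 -0.6 12 100" --pt "0 0 0 6 -0.6 12 100"

```text
time_s: 5.03
tcp_pos: [0.5296, -0.0847, 0.1422]
eef_rot: [0.002, 0.056, 0.998, -0.001]
ft_force: [-0.3, -0.4, 0.3]
gripper_width: 0.0545
```

```bash
python3 two.py 4 c; python3 - <<'E'
from m import *
for n in ['s4','d4']:
    s=load(n);w=pts(s);x,y,z=w[...,0],w[...,1],w[...,2]
    rect(w,comp((abs(z-.068)<.004)&(x>.45)&(x<.575)&(y<0)&(y>-.15)),n+' pack top')
E
```

```text
5.125 [ 0.5253 -0.0836  0.1407] [-1.51  0.56 -0.31] [-0.01 -0.    0.05] 0.0686815070026472
s4 pack top 540 [526.2 -84. ] [49.9 71.3] 85.87
d4 pack top 731 [527.2 -83.6] [50.2 71.2] 85.15
```

View pics/v4.png

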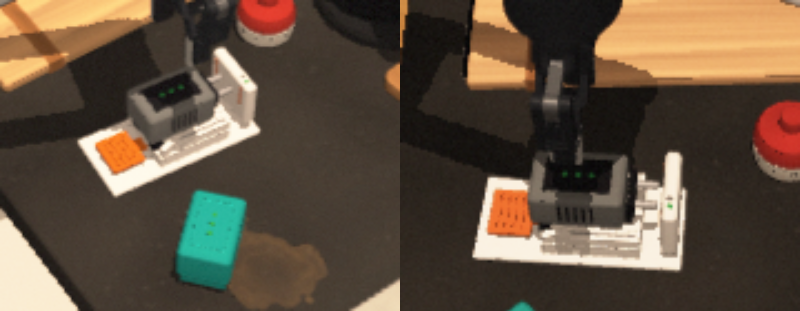

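The grey pack top is centred at (0.527,-0.084), 14 mm out of home, and the two cameras agree. Going down to grip it.

step_arm --pt "0 0 0 0.1 0 -2 100" --pt "0 0 0 0.1 0 -5 100" --pt "0 0 0 0.1 0 -8 100" --pt "0 0 0 0.1 0 -9.5 100" --pt "0 0 0 0.1 0 -9.5 100"

```text
time_s: 5.75
tcp_pos: [0.5254, -0.0834, 0.0452]
eef_rot: [-0.002, 0.056, 0.998, 0.0]
ft_force: [1.1, -0.6, 0.4]
gripper_width: 0.0855
```

step_arm --pt "0 0 0 0 0 0 50" --pt "0 0 0 0 0 0 30" --pt "0 0 0 0 0 0 30" --pt "0 0 0 0 0 0 30" --pt "0 0 0 0 0 0 30" --grip_force 40

```text
time_s: 6.38
tcp_pos: [0.5279, -0.0833, 0.0475]
eef_rot: [0.001, 0.056, 0.998, 0.0]
ft_force: [0.2, 4.5, 5.6]
gripper_width: 0.0473
```

step_arm --pt "0 0 0 0 0 0.1 30" --pt "0 0 0 -0.4 0.05 0.1 30" --pt "0 0 0 -0.8 0.09 0.1 30" --pt "0 0 0 -1.2 0.14 0.1 30"

```text
time_s: 6.88
tcp_pos: [0.5154, -0.0821, 0.0475]
eef_rot: [0.0, 0.056, 0.998, 0.0]
ft_force: [1.6, 4.8, 0.4]
gripper_width: 0.0474
```

step_arm --pt "0 0 0 -0.5 0.1 0 30" --pt "0 0 0 -1.0 0.18 0 30" --pt "0 0 0 -1.5 0.24 0 30" --pt "0 0 0 -2.0 0.3 0 30"

```text
time_s: 7.38
tcp_pos: [0.4951, -0.0798, 0.0474]
eef_rot: [0.0, 0.056, 0.998, -0.0]
ft_force: [1.3, 0.0, 2.2]
gripper_width: 0.0473
```

step_arm --pt "0 0 0 -0.6 0.07 0 30" --pt "0 0 0 -1.2 0.14 0 30" --pt "0 0 0 -1.8 0.21 0 30" --pt "0 0 0 -2.5 0.29 0 30" --pt "0 0 0 -2.5 0.29 0 30"

```text
time_s: 8.0
tcp_pos: [0.4682, -0.076, 0.0468]
eef_rot: [-0.002, 0.056, 0.998, 0.0]
ft_force: [-0.8, -0.2, -2.9]
gripper_width: 0.0473
```

```bash
python3 two.py 5 c
```

```text
8.1 [ 0.4694 -0.0763  0.0469] [ 0.93 -0.42 -2.76] [ 0.03 -0.05 -0.05] 0.047512869275729334
```

View pics/v5.png

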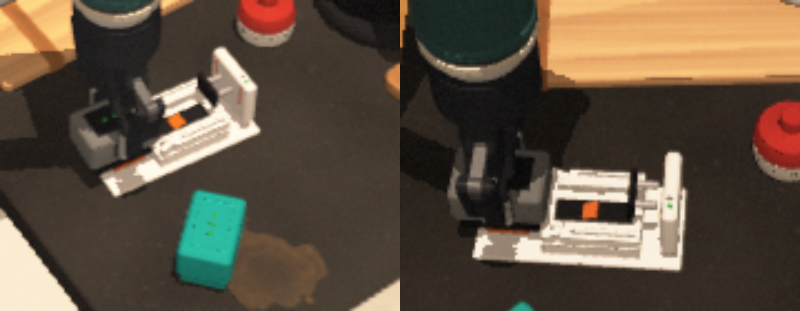

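step_arm --pt "0 0 0 -0.3 0 2 30" --pt "0 0 0 -0.3 0 6 30" --pt "0 0 0 -0.3 0 10 30" --pt "0 0 0 -0.3 0 10 30"

```text
time_s: 8.6
tcp_pos: [0.4695, -0.0772, 0.1497]
eef_rot: [0.003, 0.056, 0.998, -0.001]
ft_force: [-0.3, 0.1, -3.8]
gripper_width: 0.0475
```

```bash
python3 two.py 6 c; python3 - <<'E'
from m import *
for n,b in [('d6',(240,180,200,70)),('s6',(235,170,160,100))]:
    im=cv2.imread(f'pics/{n}.png');c=im[b[1]:b[1]+b[3],b[0]:b[0]+b[2]];k=4
    cv2.imwrite(f'pics/{n}z.png',cv2.resize(c,None,fx=k,fy=k,interpolation=cv2.INTER_CUBIC))
E
```

```text
8.7 [ 0.4669 -0.0765  0.1469] [-1.24 -0.37 -2.99] [ 0.03 -0.   -0.04] 0.0474646371206458
```

View pics/d6z.png

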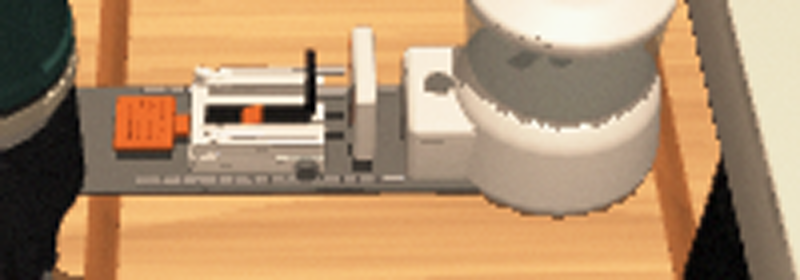

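View pics/s6z.png

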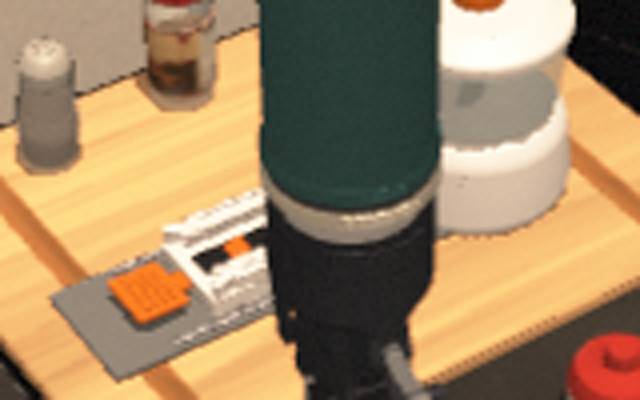

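View pics/v6.png

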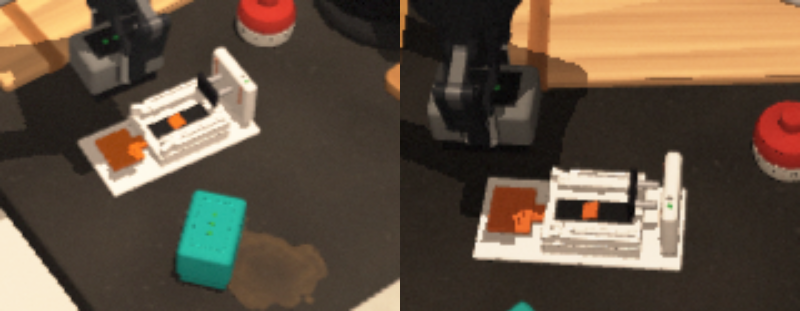

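```bash
python3 - <<'E'
from m import *
for n in ['scene0','side0']:
    s=load(n);w=pts(s);hsv=cv2.cvtColor(s['frame'],cv2.COLOR_RGB2HSV);H,S,V=[hsv[...,i].astype(int) for i in range(3)]
    x,y,z=w[...,0],w[...,1],w[...,2]
    o=(H<=14)&(H>=3)&(S>200)&(V>150)
    for nm,b,zz in [('chg',(.44,.5,-.11,-.04),.019),('chop',(.475,.54,.16,.22),.033)]:
        m=comp(o&(x>b[0])&(x<b[1])&(y>b[2])&(y<b[3])&(z<.05)).astype(np.uint8)
        m=cv2.morphologyEx(cv2.morphologyEx(m,cv2.MORPH_CLOSE,np.ones((3,3))),cv2.MORPH_OPEN,np.ones((5,5)))
        rectplane(s,m,zz,n+nm)
        P=np.array([ray(s,u,v,zz) for v,u in zip(*np.nonzero(m))]);print('   centroid',(P.mean(0)*1000).round(1),len(P))
    # grey strip
    T=s['world_from_camera']
    g=(S<45)&(V>55)&(V<140)&(x>.44)&(x<.68)&(y>.12)&(y<.26)&(z<.03)&(z>.005)
    g=cv2.morphologyEx(g.astype(np.uint8),cv2.MORPH_CLOSE,np.ones((3,3)))
    print(n,'strip z',np.nanmedian(z[g>0]))
    P=np.array([ray(s,u,v,.020) for v,u in zip(*np.nonzero(g))])
    for sg in (1,-1):
        e=[];
        for a in np.arange(.475,.66,.008):
            q=P[(P[:,0]>a)&(P[:,0]<a+.008)]
            if len(q)>4: e.append((a+.004,(q[:,1].max() if sg>0 else q[:,1].min())))
        e=np.array(e); 
        print('edge',sg,[(round(a*1000),round(b*1000,1)) for a,b in e])
    print('x min',P[:,0].min())
    d=(z>.13)&(x>.6)&(x<.85)&(y>.08)&(y<.28)&(V>120); rect(w,comp(d),'lid')
    g=(z>.02)&(z<.06)&(S<50)&(V>130)&(x>.66)&(x<.82)&(y>.08)&(y<.28)
    p=w[g][:,:2]
    from scipy.optimize import least_squares
    r=least_squares(lambda c:np.hypot(p[:,0]-c[0],p[:,1]-c[1])-.062,[.738,.181],loss='soft_l1',f_scale=.002);print('base circle',r.x,len(p))
E
```

```text
scene0chg [472.  -80.1] [37.  37.5] 55.56
   centroid [472.7 -79.9] 228
scene0chop [509.1 185. ] [41.5 37.6] 58.47
   centroid [509.5 185.9] 175
scene0 strip z 0.021267472744630866
edge 1 []
edge -1 []
x min 0.4925347429123348
lid 1222 [739.9 183.3] [116.6 113.3] 41.79
base circle [0.72917408 0.19013641] 133
side0chg [477.4 -78.4] [38.9 38.7] 88.39
   centroid [475.5 -78.9] 306
side0chop [509.  188.1] [35.3 32.9] 88.49
   centroid [509.  188.2] 175
side0 strip z 0.023189600197783933
edge 1 []
edge -1 []
x min 0.6292325086460546
lid 1667 [740.1 183.4] [113.9 114.4] 6.65
base circle [0.73004739 0.18954126] 90
```

step_arm --pt "0 0 1 -1.5 5.5 0 30" --pt "0 0 2 -3 11 1 30" --pt "0 0 3.5 -4 17 2 30" --pt "0 0 5.2 -4.7 22.5 3 30" --pt "0 0 5.2 -4.7 26.2 4 30"

```text
time_s: 9.32
tcp_pos: [0.4177, 0.1872, 0.1855]
eef_rot: [-0.002, 0.009, 1.0, -0.001]
ft_force: [0.9, -0.0, -2.7]
gripper_width: 0.0474
```

step_arm --pt "0 0 0 0 0 0 30" --pt "0 0 0 0 0 0 30"

```text
time_s: 9.57
tcp_pos: [0.4189, 0.1848, 0.1857]
eef_rot: [-0.002, 0.01, 1.0, -0.001]
ft_force: [-1.0, -0.2, -3.7]
gripper_width: 0.0474
```

```bash
python3 - <<'E'
from m import *
snap('wrist','w7');st=robot.state();print(st['time_s'],st['tcp_pos'].round(4),st['eef_rot'].round(4),st['ft_force'].round(2))
E
python3 two.py 7 b
```

```text
9.625 [0.4191 0.1844 0.1859] [-1.500e-03  1.050e-02  9.999e-01 -7.000e-04] [ 1.08  0.05 -3.56]
9.725 [0.4196 0.1843 0.1863] [ 0.41  0.2  -2.36] [-0.08 -0.05  0.  ] 0.047309308131581775
```

View pics/w7.png

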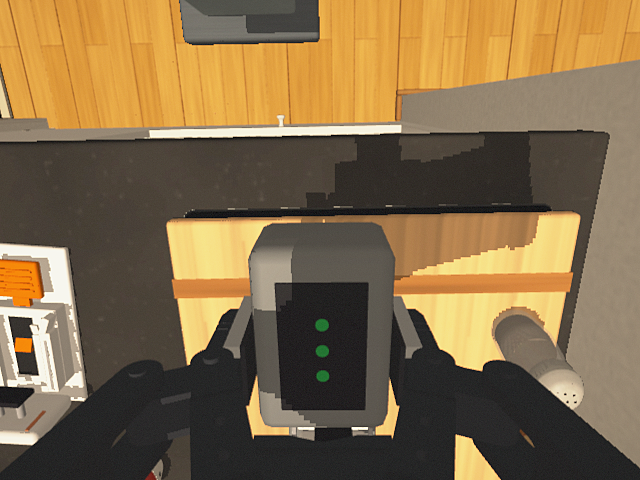

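View pics/v7.png

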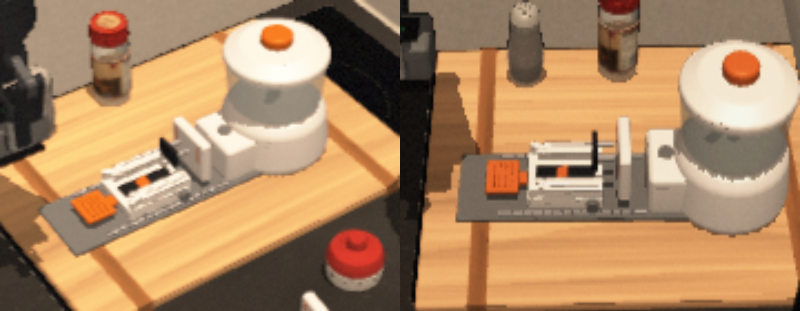

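Both views show the bay unobstructed, with the chopper plate at (503,178) in the right crop. The pack sits straight in the jaws in the wrist view, columns 250–393. Next I measure the bay's rail lines, using the charger as a reference.

```bash
python3 - <<'E'
from m import *
def line(s,w,x0,x1,yc,yaw,z0,z1):
    # rotate to local
    x,y,z=w[...,0],w[...,1],w[...,2]
    c,sn=np.cos(yaw),np.sin(yaw)
    lx=(x-x0)*c+(y-yc)*sn; ly=-(x-x0)*sn+(y-yc)*c
    V=s['frame'].max(-1)
    m=(z>z0)&(z<z1)&(V>110)&(abs(ly)<.045)
    out=[]
    for a in np.arange(-.03,.035,.01):
        q=ly[m&(lx>a)&(lx<a+.01)]*1000
        if len(q)>5: out.append((round(a*1000+5),len(q),np.percentile(q,[2,98]).round(1).tolist(),round(np.percentile(q,[2,98]).mean(),1)))
    return out
for n in ['s7','d7']:
    s=load(n);w=pts(s)
    print(n,'chg');[print('  ',o) for o in line(s,w,.540,0,-.0853,np.radians(-6.6),.0265,.036)]
    print(n,'chop');[print('  ',o) for o in line(s,w,.579,0,.187,np.radians(-1.3),.0405,.050)]
E
python3 - <<'E'
from m import *
E
sed -n 1,3p /dev/null
```

```text
s7 chg
   (-25, 49, [-29.6, 29.7], np.float64(0.1))
   (-15, 57, [-31.5, 31.6], np.float64(0.0))
   (-5, 58, [-31.7, 31.6], np.float64(-0.0))
   (5, 58, [-30.1, 32.6], np.float64(1.3))
   (15, 58, [-29.4, 31.1], np.float64(0.8))
   (25, 51, [-31.3, 31.3], np.float64(0.0))
   (35, 19, [-31.3, 31.5], np.float64(0.1))
s7 chop
   (-25, 37, [-30.7, 31.9], np.float64(0.6))
   (-15, 40, [-32.8, 31.5], np.float64(-0.6))
   (-5, 39, [-29.5, 33.4], np.float64(2.0))
   (5, 40, [-33.3, 30.3], np.float64(-1.5))
   (15, 36, [-32.8, 30.6], np.float64(-1.1))
   (25, 32, [-30.4, 29.9], np.float64(-0.3))
d7 chg
   (-25, 71, [-30.2, 30.9], np.float64(0.4))
   (-15, 82, [-30.8, 31.3], np.float64(0.2))
   (-5, 77, [-29.6, 31.6], np.float64(1.0))
   (5, 80, [-29.6, 30.0], np.float64(0.2))
   (15, 82, [-30.1, 32.2], np.float64(1.1))
   (25, 54, [-29.6, 32.6], np.float64(1.5))
   (35, 33, [-30.0, 31.6], np.float64(0.8))
d7 chop
   (-25, 45, [-29.7, 30.6], np.float64(0.4))
   (-15, 56, [-29.4, 31.5], np.float64(1.1))
   (-5, 47, [-30.0, 32.1], np.float64(1.1))
   (5, 56, [-29.8, 30.4], np.float64(0.3))
   (15, 48, [-31.3, 31.1], np.float64(-0.1))
   (25, 31, [-29.9, 25.7], np.float64(-2.1))
   (35, 8, [-26.2, 22.4], np.float64(-1.9))
```

step_arm --pt "0 0 0 3 0.3 -3 30" --pt "0 0 -0.3 6 0.5 -7 30" --pt "0 0 -0.3 6.5 0.5 -10 30" --pt "0 0 -0.3 6.5 0.5 -11.2 30" --pt "0 0 -0.3 6.5 0.5 -11.2 30"

```text
time_s: 10.35
tcp_pos: [0.484, 0.1896, 0.0746]
eef_rot: [-0.001, 0.013, 1.0, -0.0]
ft_force: [-0.5, -0.6, -2.8]
gripper_width: 0.0474
```

step_arm --pt "0 0 0 0 0 0 30"

```text
time_s: 10.48
tcp_pos: [0.4855, 0.1904, 0.0763]
eef_rot: [0.001, 0.013, 1.0, 0.0]
ft_force: [-0.0, -0.2, -2.6]
gripper_width: 0.0472
```

```bash
python3 two.py 8 b; python3 - <<'E'
from m import *
for n in ['s8','d8']:
    s=load(n);w=pts(s);x,y,z=w[...,0],w[...,1],w[...,2];V=s['frame'].max(-1)
    m=comp((abs(z-.0975)<.006)&(x>.43)&(x<.53)&(y>.15)&(y<.225)&(V<140));p=w[m]
    rect(w,m,n+' pack top');print(np.median(p[:,2]))
E
```

```text
10.575 [0.4858 0.1906 0.0765] [ 0.25  0.53 -3.01] [-0.    0.04  0.02] 0.047606427530785804
s8 pack top 243 [469.3 185.6] [70.1 41.4] 88.29
0.09574194032243599
d8 pack top 205 [504.6 177. ] [67.4 37.9] 63.59
0.09757630220115632
```

View pics/v8.png

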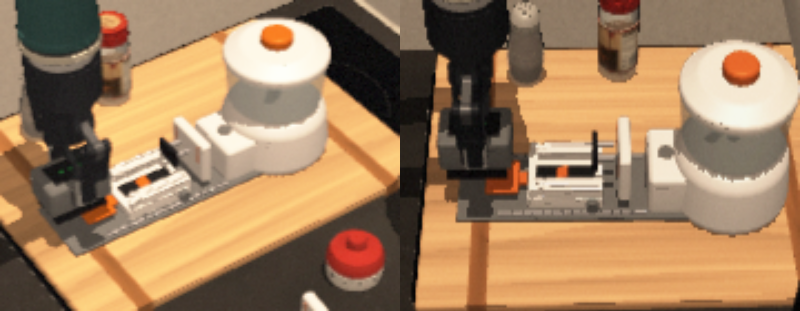

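Pack hangs just before the bay's rails, in line with them (right crop, pack at 475,150, rails from 530). Lowering to rail height and feeling inward.

step_arm --pt "0 0 0 0 -0.1 -0.6 30" --pt "0 0 0 0 -0.1 -1.1 30" --pt "0 0 0 0 -0.1 -1.35 30" --pt "0 0 0 0 -0.1 -1.35 30"

```text
time_s: 11.08
tcp_pos: [0.4849, 0.1894, 0.0614]
eef_rot: [-0.0, 0.013, 1.0, -0.0]
ft_force: [0.7, -0.3, -2.7]
gripper_width: 0.0474
```

step_arm --pt "0 0 0 0.5 -0.01 0 30" --pt "0 0 0 1.0 -0.03 0 30" --pt "0 0 0 1.3 -0.04 0 30" --pt "0 0 0 1.6 -0.04 0 30"

```text
time_s: 11.58
tcp_pos: [0.5015, 0.189, 0.0618]
eef_rot: [0.0, 0.013, 1.0, -0.0]
ft_force: [0.4, -0.9, -4.2]
gripper_width: 0.047
```

step_arm --pt "0 0 0 0.2 0 0.05 30" --pt "0 0 0 0.4 -0.01 0.05 30" --pt "0 0 0 0.6 -0.01 0.05 30" --pt "0 0 0 0.8 -0.02 0.05 30"

```text
time_s: 12.08
tcp_pos: [0.5092, 0.1889, 0.0623]
eef_rot: [-0.0, 0.013, 1.0, -0.0]
ft_force: [-0.2, -0.2, -3.5]
gripper_width: 0.0475
```

step_arm --pt "0 0 0 0.2 0 0 30" --pt "0 0 0 0.4 -0.01 0 30" --pt "0 0 0 0.6 -0.01 0 30"

```text
time_s: 12.45
tcp_pos: [0.5153, 0.1887, 0.0622]
eef_rot: [-0.0, 0.013, 1.0, -0.0]
ft_force: [-0.0, 1.7, -2.5]
gripper_width: 0.0472
```

```bash
python3 two.py 9 b
```

```text
12.55 [0.5155 0.1888 0.0623] [ 0.33 -0.29 -3.23] [-0.02 -0.02  0.01] 0.047344114729854184
```

View pics/v9.png

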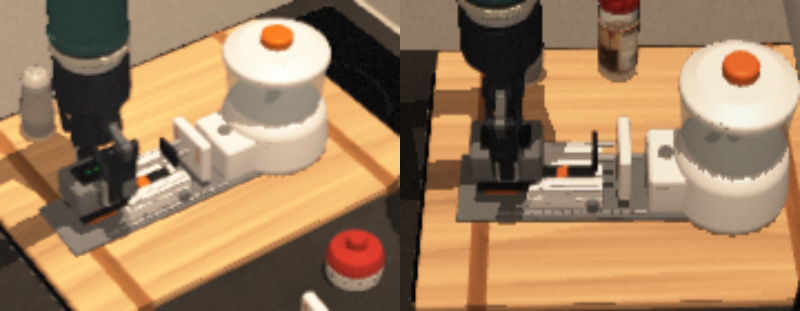

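Entering the mouth with no contact force yet.

step_arm --pt "0 0 0 0.2 0 0 30" --pt "0 0 0 0.4 -0.01 0 30" --pt "0 0 0 0.6 -0.01 0 30" --pt "0 0 0 0.8 -0.02 0 30"

```text
time_s: 13.05
tcp_pos: [0.523, 0.1891, 0.0622]
eef_rot: [-0.0, 0.013, 1.0, 0.0]
ft_force: [-0.8, 3.9, -2.2]
gripper_width: 0.0473
```

step_arm --pt "0 0 0 0.2 0 0 30" --pt "0 0 0 0.4 -0.01 0 30" --pt "0 0 0 0.6 -0.01 0 30" --pt "0 0 0 0.8 -0.02 0 30"

```text
time_s: 13.55
tcp_pos: [0.5316, 0.1891, 0.0624]
eef_rot: [0.0, 0.013, 1.0, 0.001]
ft_force: [-1.1, 5.4, -3.4]
gripper_width: 0.0474
```

The right-hand rail is pushing the tool to +y, so I ease 1.5 mm that way.

step_arm --pt "0 0 0 0 0.1 0 30" --pt "0 0 0 0.1 0.16 0 30" --pt "0 0 0 0.3 0.16 0 30"

```text
time_s: 13.92
tcp_pos: [0.5341, 0.1895, 0.0622]
eef_rot: [-0.0, 0.013, 1.0, -0.0]
ft_force: [-0.1, 0.8, -3.5]
gripper_width: 0.047
```

```bash
python3 -c "
from rig import robot
s=robot.state();print(s['tcp_pos'],s['ft_force'],s['torque'])"
```

```text
[0.53413672 0.18951969 0.06220667] [-0.12280698  0.83383896 -3.5214022 ] [-0.05163263  0.02488518 -0.00208463]
```

step_arm --pt "0 0 0 0.2 0 0 30" --pt "0 0 0 0.4 -0.01 0 30" --pt "0 0 0 0.6 -0.01 0 30" --pt "0 0 0 0.8 -0.02 0 30"

```text
time_s: 14.42
tcp_pos: [0.5422, 0.1897, 0.0623]
eef_rot: [-0.0, 0.013, 1.0, -0.0]
ft_force: [-1.4, -0.3, -1.6]
gripper_width: 0.0476
```

step_arm --pt "0 0 0 0.2 0 0 30" --pt "0 0 0 0.4 -0.01 0 30" --pt "0 0 0 0.6 -0.01 0 30" --pt "0 0 0 0.8 -0.02 0 30"

```text
time_s: 14.92
tcp_pos: [0.5506, 0.1896, 0.0624]
eef_rot: [0.0, 0.013, 1.0, -0.0]
ft_force: [-1.0, 0.3, -1.0]
gripper_width: 0.0472
```

step_arm --pt "0 0 0 0.15 0 0 30" --pt "0 0 0 0.3 -0.01 0 30" --pt "0 0 0 0.45 -0.01 0 30" --pt "0 0 0 0.6 -0.02 0 30" --grip_force 60

```text
time_s: 15.42
tcp_pos: [0.5563, 0.1893, 0.0623]
eef_rot: [-0.0, 0.013, 1.0, -0.0]
ft_force: [-0.1, 0.7, -1.7]
gripper_width: 0.0472
```

step_arm --pt "0 0 0 0.15 0 0 30" --pt "0 0 0 0.3 -0.01 0 30" --pt "0 0 0 0.45 -0.01 0 30"

```text
time_s: 15.8
tcp_pos: [0.5608, 0.1893, 0.0623]
eef_rot: [-0.0, 0.013, 1.0, -0.0]
ft_force: [0.5, -0.5, -0.5]
gripper_width: 0.047
```

step_arm --pt "0 0 0 0.15 0 0 30" --pt "0 0 0 0.3 -0.01 0 30" --pt "0 0 0 0.4 -0.01 0 30"

```text
time_s: 16.18
tcp_pos: [0.5648, 0.1891, 0.0623]
eef_rot: [0.0, 0.013, 1.0, -0.0]
ft_force: [-0.2, 0.1, -1.2]
gripper_width: 0.0468
```

```bash
python3 two.py 10 b
```

```text
16.275 [0.5649 0.1892 0.0623] [ 0.23 -0.28 -1.44] [ 0.02 -0.06 -0.06] 0.04692747408589929
```

View pics/v10.png

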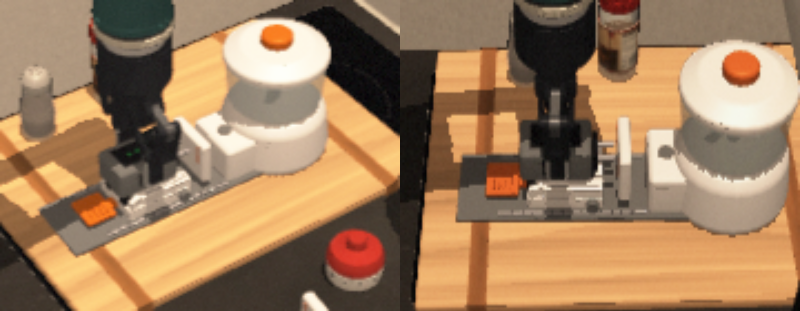

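Pack is in the bay, its front about to meet the black ejector pad.

step_arm --pt "0 0 0 0.1 0 0 30" --pt "0 0 0 0.2 0 0 30" --pt "0 0 0 0.3 -0.01 0 30"

```text
time_s: 16.65
tcp_pos: [0.5662, 0.189, 0.0618]
eef_rot: [-0.001, 0.013, 1.0, -0.0]
ft_force: [-4.8, 1.4, -0.8]
gripper_width: 0.047
```

step_arm --pt "0 0 0 0.1 0 0 30" --pt "0 0 0 0.2 0 0 30" --pt "0 0 0 0.3 -0.01 0 30"

```text
time_s: 17.02
tcp_pos: [0.5699, 0.1889, 0.0619]
eef_rot: [-0.001, 0.013, 1.0, -0.0]
ft_force: [-5.5, 0.8, -2.8]
gripper_width: 0.0468
```

step_arm --pt "0 0 0 0.1 0 0 30" --pt "0 0 0 0.2 0 0 30"

```text
time_s: 17.27
tcp_pos: [0.5717, 0.1889, 0.0619]
eef_rot: [-0.001, 0.013, 1.0, -0.0]
ft_force: [-5.2, -0.1, -1.3]
gripper_width: 0.0471
```

Ejector met at about x=0.566 with 5 N, so the click should come near 0.577 and the stop near 0.580.

step_arm --pt "0 0 0 0.1 0 0 30" --pt "0 0 0 0.2 0 0 30" --pt "0 0 0 0.3 -0.01 0 30"

```text
time_s: 17.65
tcp_pos: [0.5745, 0.1888, 0.0619]
eef_rot: [-0.001, 0.013, 1.0, -0.0]
ft_force: [-6.4, 0.9, -1.3]
gripper_width: 0.047
```

step_arm --pt "0 0 0 0.1 0 0 30" --pt "0 0 0 0.2 0 0 30"

```text
time_s: 17.9
tcp_pos: [0.5763, 0.1888, 0.0619]
eef_rot: [-0.001, 0.013, 1.0, -0.0]
ft_force: [-7.5, 1.4, -1.0]
gripper_width: 0.0469
```

step_arm --pt "0 0 0 0.05 0 0 30" --pt "0 0 0 0.1 0 0 30"

```text
time_s: 18.15
tcp_pos: [0.5774, 0.1888, 0.0618]
eef_rot: [-0.001, 0.013, 1.0, -0.0]
ft_force: [-7.6, 0.7, -1.7]
gripper_width: 0.047
```

step_arm --pt "0 0 0 0.05 0 0 30" --pt "0 0 0 0.1 0 0 30"

```text
time_s: 18.4
tcp_pos: [0.5781, 0.1887, 0.0617]
eef_rot: [-0.002, 0.013, 1.0, -0.0]
ft_force: [-7.0, 0.9, -1.3]
gripper_width: 0.047
```

step_arm --pt "0 0 0 0.05 0 0 30" --pt "0 0 0 0.1 0 0 30"

```text
time_s: 18.65
tcp_pos: [0.579, 0.1887, 0.0617]
eef_rot: [-0.002, 0.013, 1.0, -0.0]
ft_force: [-6.8, -0.0, -1.2]
gripper_width: 0.0469
```

step_arm --pt "0 0 0 0.05 0 0 30" --pt "0 0 0 0.1 0 0 30"

```text
time_s: 18.9
tcp_pos: [0.5796, 0.1888, 0.0617]
eef_rot: [-0.002, 0.013, 1.0, -0.0]
ft_force: [-9.3, 0.5, 0.9]
gripper_width: 0.0467
```

step_arm --pt "0 0 0 0.05 0 0 30" --pt "0 0 0 0.1 0 0 30"

```text
time_s: 19.15
tcp_pos: [0.5797, 0.1887, 0.0617]
eef_rot: [-0.003, 0.013, 1.0, -0.0]
ft_force: [-10.9, 0.6, 2.3]
gripper_width: 0.0473
```

Solid stop at x≈0.5797, where force rises and position stalls. Now checking that the catch plate is up.

step_arm --pt "0 0 0 -0.1 0 0 30" --pt "0 0 0 -0.2 0 0 30" --pt "0 0 0 -0.3 0 0 30"

```text
time_s: 19.52
tcp_pos: [0.5782, 0.1888, 0.0617]
eef_rot: [-0.001, 0.013, 1.0, -0.0]
ft_force: [-6.2, 0.1, -2.2]
gripper_width: 0.0471
```

```bash
python3 two.py 11 b; python3 - <<'E'
from m import *
for n in ['scene0','side0','s7','d7','s10','d10','s11','d11']:
    s=load(n);w=pts(s);hsv=cv2.cvtColor(s['frame'],cv2.COLOR_RGB2HSV);H,S,V=[hsv[...,i].astype(int) for i in range(3)]
    x,y,z=w[...,0],w[...,1],w[...,2]
    m=(H<=14)&(H>=3)&(S>180)&(V>90)&(x>.49)&(x<.525)&(y>.172)&(y<.204)&(z<.05)
    print(n,m.sum(),np.nanmean(z[m]).round(4))
E
```

```text
19.625 [0.578  0.1888 0.0617] [-6.22  1.05 -2.12] [ 0.16  1.06 -0.1 ] 0.04693961548384879
scene0 134 0.0317
side0 146 0.0337
s7 141 0.0317
d7 150 0.0334
s10 140 0.0284
d10 154 0.0305
s11 135 0.0317
d11 148 0.0335
```

View pics/v11.png

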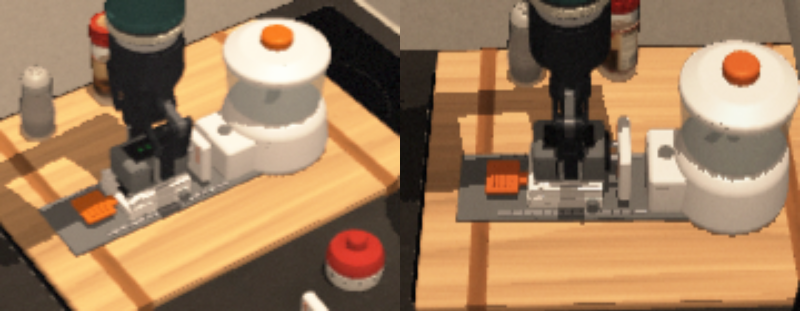

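The plate was 3 mm down at v10 and is back to its original height now, so it has clicked. I let the pack ease back onto the catch, then release.

step_arm --pt "0 0 0 -0.1 0 0 30" --pt "0 0 0 -0.2 0 0 30" --pt "0 0 0 -0.25 0 0 30"

```text
time_s: 20.0
tcp_pos: [0.577, 0.1888, 0.0619]
eef_rot: [-0.0, 0.013, 1.0, -0.0]
ft_force: [-3.9, 0.2, -4.8]
gripper_width: 0.0469
```

step_arm --pt "0 0 0 -0.05 0 0 30" --pt "0 0 0 -0.1 0 0 30"

```text
time_s: 20.25
tcp_pos: [0.5769, 0.1888, 0.0624]
eef_rot: [0.001, 0.013, 1.0, -0.0]
ft_force: [-2.4, 0.6, -5.0]
gripper_width: 0.0468
```

step_arm --pt "0 0 0 0 0 0 45" --pt "0 0 0 0 0 0 70" --pt "0 0 0 0 0 0 85" --pt "0 0 0 0 0 0 85" --pt "0 0 0 0 0 0 85"

```text
time_s: 20.88
tcp_pos: [0.5765, 0.1889, 0.0625]
eef_rot: [0.0, 0.013, 1.0, 0.0]
ft_force: [-0.6, -0.4, -0.8]
gripper_width: 0.0726
```

Released and the pack holds. Lifting straight up, then backing away.

step_arm --pt "0 0 0 0 0 2 85" --pt "0 0 0 0 0 6 85" --pt "0 0 0 0 0 11 85" --pt "0 0 0 -4 0 13 85" --pt "0 0 0 -10 -2 13 85"

```text
time_s: 21.5
tcp_pos: [0.4793, 0.17, 0.1946]
eef_rot: [0.003, 0.013, 1.0, 0.001]
ft_force: [-0.4, -0.5, -0.4]
gripper_width: 0.0728
```

step_arm --pt "0 0 0 -4 -3 0 85" --pt "0 0 0 -7 -8 0 85" --pt "0 0 0 -7 -8 0 85"

```text
time_s: 21.88
tcp_pos: [0.4037, 0.087, 0.1921]
eef_rot: [-0.001, 0.014, 1.0, -0.0]
ft_force: [-0.0, 0.7, -0.4]
gripper_width: 0.072
```

```bash
python3 two.py 12 b; python3 - <<'E'
from m import *
for n in ['scene0','side0','s12','d12']:
    s=load(n);w=pts(s);hsv=cv2.cvtColor(s['frame'],cv2.COLOR_RGB2HSV);H,S,V=[hsv[...,i].astype(int) for i in range(3)]
    x,y,z=w[...,0],w[...,1],w[...,2]
    m=(H<=14)&(H>=3)&(S>180)&(V>90)&(x>.49)&(x<.525)&(y>.172)&(y<.204)&(z<.05)
    print(n,'plate z',m.sum(),np.nanmean(z[m]).round(4))
    if n in('s12','d12'): rect(w,comp((abs(z-.082)<.004)&(x>.5)&(x<.612)&(y>.15)&(y<.225)),'pack top')
    for nm,b in [('salt',(.5,.585,.3,.4)),('spice',(.6,.68,.3,.4)),('timer',(.655,.735,-.07,.015))]:
        m=(x>b[0])&(x<b[1])&(y>b[2])&(y<b[3])&(z>.035);print('  ',nm,m.sum(),np.median(w[m],0).round(3))
E
```

```text
21.975 [0.4074 0.0889 0.1927] [-0.43 -0.36  0.93] [0.02 0.03 0.  ] 0.07251086790670132
scene0 plate z 134 0.0317
   salt 395 [0.526 0.334 0.07 ]
   spice 616 [0.627 0.342 0.088]
   timer 287 [ 0.69  -0.025  0.039]
side0 plate z 146 0.0337
   salt 415 [0.532 0.333 0.072]
   spice 682 [0.633 0.341 0.091]
   timer 475 [ 0.693 -0.025  0.04 ]
s12 plate z 142 0.0316
pack top 389 [574.5 184.7] [51.2 71.8] 86.84
   salt 0 [nan nan nan]
   spice 614 [0.627 0.343 0.089]
   timer 276 [ 0.69  -0.025  0.038]
d12 plate z 153 0.0334
pack top 470 [574.5 185.9] [48.7 70.4] 86.12
   salt 416 [0.532 0.333 0.072]
   spice 682 [0.633 0.341 0.092]
   timer 478 [ 0.693 -0.025  0.039]
  return _methods._mean(a, axis=axis, dtype=dtype,
  ret = um.true_divide(
```

View pics/v12.png

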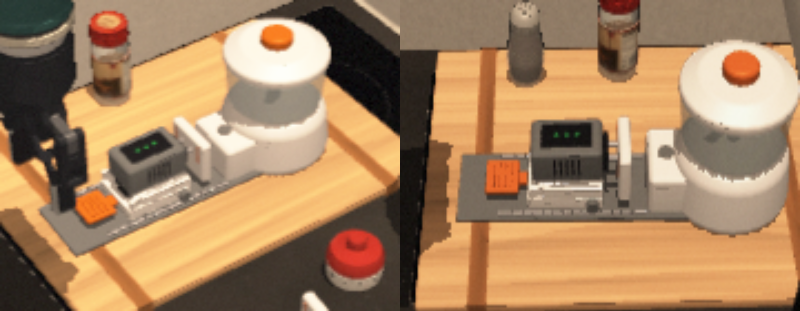

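View pics/s12.png

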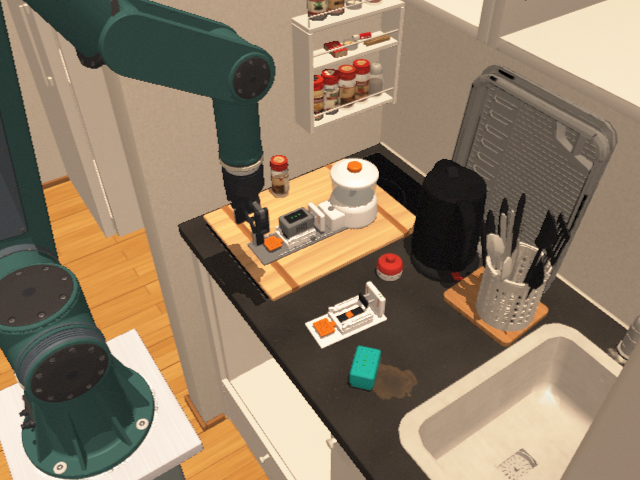

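The pack (right crop, 568,145) sits in the bay, catch plate up at (503,178). Salt, spice and timer have not moved; the salt is hidden by the arm in the scene view but unchanged in the side view. The arm touches nothing.

```bash
python3 -c "
from rig import robot
print(robot.hand_in()); print(robot.state()['time_s'])"
```

```text
the job is handed in; nothing more can be done
None
the job is handed in; nothing more can be done
```

The charged pack is in the chopper's bay with its catch clicked, and I handed the job in at about 22 s of the 61 s allowed. I pressed the charger's orange catch with about 2.5 N. The pack popped 14 mm, and I slid it off the rails and carried it across. I then felt it into the bay: the ejector met it at about 5 N, and the solid stop came at about 11 N. I let it ease back onto the catch and released it.

**Last checks:**
- **Catch:** the chopper's plate sat 3 mm low while the pack slid in and is back at its original height.
- **Pack:** it stayed put against the ejector after release, standing level with its centre at about x 0.5745.
- **Bystanders:** the spice jar and egg timer are where they were in both views. The salt shaker was hidden by the arm in the scene view; the side view shows it unmoved.
- **Arm:** it stands clear of everything.

One small disagreement: the camera puts the pack about 2.5 mm short of the tool position at release. That is within calibration and grasp offset, and it does not affect the latch.

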